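# Find the unlatched socket cover of the bench duct and push it open

### The arm

A 6-joint arm with a two-finger parallel gripper is mounted at the origin on the work surface. World frame = base frame: x ahead of the robot, y to its left, z up, the work surface at z = 0. Lengths are in m, angles in rad, forces in N, time in s.
With the tool pointing down it reaches from about 0.2 to 0.875 m from the base axis. Payload 3.4 kg.
Tool frame: the origin (TCP) lies at the very end of the fingers, on their centre line; the grasp point (between the pads) lies 19 mm behind it; z points along the fingers, y is the line along which they close (so a half turn about z gives the same grasp; the last joint's range is limited). The gripper opens to 94 mm and grips with 3 to 60 N. Pads are 16 mm wide; open, the fingers measure 119 mm over their backs; the gripper's body (75 mm by 177 mm) begins 78 mm behind the grasp point.
Start: joints at [0.984, 0.276, 1.505, -0, 1.361, -0.121], TCP at [0.258, 0.514, 0.205] pointing down, gripper open.
Joint ranges: [-2.89, 2.89], [-0.75, 2.08], [0.22, 2.7], [-1.18, 4.32], [0.11, 2.71], [-2.7, 2.7]. Speed limits (rad/s): [2.57, 2.57, 3.14, 3.14, 3.14, 3.14].

### API

Orientations are given as a rotation vector (axis times angle).
In Python, from plant import bot gives the robot as it stands.
- The arm moves only by the shell command python3 -m crank 'ROWS' [FORCE]. ROWS is JSON, a list of rows, each a list of 5 numbers: the finger opening in mm, from 0 to 94, then the shift along the tool's x, y, z as a fraction of full scale, then the turn about the tool's z as a fraction of full scale. A call has 1 to 5 rows; each row shifts and turns the commanded pose from where the row before left it, along the tool's axes as they then stand; what a row does not reach is not made up. Full scale, the value 1, is 20 mm for a shift and 5 degrees for a turn. A row lasts 1/12 s, in which the tool goes at most 41.7 mm and 7.16 degrees, less where a joint would pass 70% of its speed; a pose out of reach is approached as far as the arm can. A call with a number of a shift or a turn outside -1 to 1 is refused whole. A call with a gripper value outside its range is refused whole. The fingers move at their own pace and stop on an object; FORCE is the grip in N (left out, the last holds). Time passes only in rows, so rows that do not move let the fingers close. It gives the time, the measured TCP pose, the force, the opening and the grip force at its end, in the units of the state.
- bot.state(): the state, without advancing time (a new reading comes with each control period).
- bot.grab_frame(name): name is "side" or "top"; returns a dict with "frame" (480x640x3 uint8, blue, green, red), "vfov" (degrees; the focal length in pixels is half the picture's height over the tangent of half this angle, whatever the lens; pixels are square), "cx", "cy" (the principal point, pixels), "distortion" ([k1, k2, p1, p2, k3] as OpenCV has them; the pictures are not rectified), "rvec" (rotation vector, rad) and "tvec" (3), from world to camera coordinates, as OpenCV has them. Camera axes: x right, y down, z forward; pixel columns grow to the right and rows downward; lengths in m; the calibration is good to about 2 mm. A picture is of the moment at which its call begins. There is no depth.
- bot.finish_job(): hands the job in; it is judged then, once.
The state is a dict: "time": time; "qpos": joint angles; "dq": joint speeds; "effort": joint torques, N m; "tcp_pos": TCP position; "tcp_rot": TCP orientation; "contact_force": force on the tool from outside, world axes, zero at the start; "wrist_torque": the same for the moment, N m; "finger_gap": opening from 0.0 (shut) to 1.0 (fully open); "finger_force": force on a finger pad.
Only numpy, scipy, OpenCV 4.12 (cv2) and the standard library are available. Lean on these libraries where they do the work, as an engineer would, in place of code of your own. Each camera call takes 0.05 s, during which the arm holds its last target. There are 200 camera calls.

### The job

The bench's service duct has four tilting socket covers that look alike, and only one of them is unlatched: press the ribbed far end of the covers gently with a fingertip, one after another, until you find the one that rocks. Then push that cover open until it stands upright against its stop, so that the sockets under it can be used. Do not force the latched covers; leave the open one standing, and the bottle, jar and slide box where they are on the bench.

Things in the scene. Friction and masses are not known exactly. Their poses are not given: they have to be found in the camera images.
- duct: Bench service duct, a fixed aluminium rail with grey end caps carrying four identical socket boxes side by side; 160 mm (its x) by 502 mm (its y) by 90 mm high. Origin: centre of its underside on the bench. Its x points to the far side (away from the robot when its yaw is 0), its y along the row.
- unit_1: One of four identical fixed socket boxes on the duct, 150 (x) x 120 (y) x 80 mm high, axes as the duct's; they stand side by side in any order. Origin: centre of its underside, 10 mm above the bench. Walls 8 mm (front, back) and 6 mm (sides). Its top is a flush tilting cover. Inside it is empty at the far end down to the 4 mm floor; a 16 mm high socket plate lies at the near end.
- unit_2: One of four identical fixed socket boxes on the duct, 150 (x) x 120 (y) x 80 mm high, axes as the duct's; they stand side by side in any order. Origin: centre of its underside, 10 mm above the bench. Walls 8 mm (front, back) and 6 mm (sides). Its top is a flush tilting cover. Inside it is empty at the far end down to the 4 mm floor; a 16 mm high socket plate lies at the near end.
- unit_3: One of four identical fixed socket boxes on the duct, 150 (x) x 120 (y) x 80 mm high, axes as the duct's; they stand side by side in any order. Origin: centre of its underside, 10 mm above the bench. Walls 8 mm (front, back) and 6 mm (sides). Its top is a flush tilting cover. Inside it is empty at the far end down to the 4 mm floor; a 16 mm high socket plate lies at the near end.
- unit_4: One of four identical fixed socket boxes on the duct, 150 (x) x 120 (y) x 80 mm high, axes as the duct's; they stand side by side in any order. Origin: centre of its underside, 10 mm above the bench. Walls 8 mm (front, back) and 6 mm (sides). Its top is a flush tilting cover. Inside it is empty at the far end down to the 4 mm floor; a 16 mm high socket plate lies at the near end.
- cover_1 (a joint): Angle of unit_1's cover, rad: 0 shut; grows as the far end dips into the box and the near edge rises; open stop at 1.6, just past upright. A latched cover gives under 1 mm at its ribs, at most 0.03 rad. The one unlatched cover (any of the four, looks the same) gives at 2 to 5 N pressed down on its ribs, not when pressed on its near part, and its stiff pins keep it where it is left.
- cover_2 (a joint): Angle of unit_2's cover, rad: 0 shut; grows as the far end dips into the box and the near edge rises; open stop at 1.6, just past upright. A latched cover gives under 1 mm at its ribs, at most 0.03 rad. The one unlatched cover (any of the four, looks the same) gives at 2 to 5 N pressed down on its ribs, not when pressed on its near part, and its stiff pins keep it where it is left.
- cover_3 (a joint): Angle of unit_3's cover, rad: 0 shut; grows as the far end dips into the box and the near edge rises; open stop at 1.6, just past upright. A latched cover gives under 1 mm at its ribs, at most 0.03 rad. The one unlatched cover (any of the four, looks the same) gives at 2 to 5 N pressed down on its ribs, not when pressed on its near part, and its stiff pins keep it where it is left.
- cover_4 (a joint): Angle of unit_4's cover, rad: 0 shut; grows as the far end dips into the box and the near edge rises; open stop at 1.6, just past upright. A latched cover gives under 1 mm at its ribs, at most 0.03 rad. The one unlatched cover (any of the four, looks the same) gives at 2 to 5 N pressed down on its ribs, not when pressed on its near part, and its stiff pins keep it where it is left.
- cover_1_pad (a point): Place to press on unit_1's cover: middle of four moulded ribs (66 mm along y, 21 mm across) on its top near the far end. The cover is a grey plate, 130 (x) x 104 (y) x 5 mm, top 90 mm above the bench, 2 mm gaps round it. It turns on pins parallel to y at x = +20 mm, z = 77.5 mm of the unit: 45 mm of it lie beyond the pins, 85 mm before them; this point 28 mm beyond.
- cover_2_pad (a point): Place to press on unit_2's cover: middle of four moulded ribs (66 mm along y, 21 mm across) on its top near the far end. The cover is a grey plate, 130 (x) x 104 (y) x 5 mm, top 90 mm above the bench, 2 mm gaps round it. It turns on pins parallel to y at x = +20 mm, z = 77.5 mm of the unit: 45 mm of it lie beyond the pins, 85 mm before them; this point 28 mm beyond.
- cover_3_pad (a point): Place to press on unit_3's cover: middle of four moulded ribs (66 mm along y, 21 mm across) on its top near the far end. The cover is a grey plate, 130 (x) x 104 (y) x 5 mm, top 90 mm above the bench, 2 mm gaps round it. It turns on pins parallel to y at x = +20 mm, z = 77.5 mm of the unit: 45 mm of it lie beyond the pins, 85 mm before them; this point 28 mm beyond.
- cover_4_pad (a point): Place to press on unit_4's cover: middle of four moulded ribs (66 mm along y, 21 mm across) on its top near the far end. The cover is a grey plate, 130 (x) x 104 (y) x 5 mm, top 90 mm above the bench, 2 mm gaps round it. It turns on pins parallel to y at x = +20 mm, z = 77.5 mm of the unit: 45 mm of it lie beyond the pins, 85 mm before them; this point 28 mm beyond.
- cover_1_edge (a point): Middle of the near edge of the cover of unit_1, 85 mm from the pins, at half the plate's thickness. Moves with the cover; when the cover stands upright it is about 172 mm above the bench.
- cover_2_edge (a point): Middle of the near edge of the cover of unit_2, 85 mm from the pins, at half the plate's thickness. Moves with the cover; when the cover stands upright it is about 172 mm above the bench.
- cover_3_edge (a point): Middle of the near edge of the cover of unit_3, 85 mm from the pins, at half the plate's thickness. Moves with the cover; when the cover stands upright it is about 172 mm above the bench.
- cover_4_edge (a point): Middle of the near edge of the cover of unit_4, 85 mm from the pins, at half the plate's thickness. Moves with the cover; when the cover stands upright it is about 172 mm above the bench.
- dropper: Loose amber dropping bottle, 36 mm diameter, 75 mm high, standing on the bench in front of the duct. Origin: centre of its underside. Bystander.
- specimen: Loose clear specimen jar with white lid, 50 mm diameter, 60 mm high, standing on the bench in front of the duct. Origin: centre of its underside. Bystander.
- slidebox: Loose closed white microscope slide box, 88 x 100 x 34 mm high, on the bench behind the duct. Origin: centre of its underside. Bystander.

How it is judged:
On the way:
1. the unlatched cover rocks under the press of a finger (((value of joint cover_1 between 0.08 and 1.3 rad and contact force between the fingers and unit_1 above 0.3 N) or (value of joint cover_2 between 0.08 and 1.3 rad and contact force between the fingers and unit_2 above 0.3 N) or (value of joint cover_3 between 0.08 and 1.3 rad and contact force between the fingers and unit_3 above 0.3 N) or (value of joint cover_4 between 0.08 and 1.3 rad and contact force between the fingers and unit_4 above 0.3 N))), for 0.05 s.
At the end, for the whole second after the job is handed in: The unlatched cover stands open and at rest at 1.4 rad (80 degrees) or more, its stop being at 1.6 rad (92 degrees); the dropping bottle, specimen jar and slide box are within 20 mm of where they stood (((value of joint cover_1 above 1.4 rad and velocity of joint cover_1 between -0.05 and 0.05 rad/s) or (value of joint cover_2 above 1.4 rad and velocity of joint cover_2 between -0.05 and 0.05 rad/s) or (value of joint cover_3 above 1.4 rad and velocity of joint cover_3 between -0.05 and 0.05 rad/s) or (value of joint cover_4 above 1.4 rad and velocity of joint cover_4 between -0.05 and 0.05 rad/s)) and distance of each of dropper, specimen, slidebox from where it was at the start of the episode below 0.02 m); the robot touches nothing.
It fails at once if the dropping bottle is shifted, tipped or lifted (distance of dropper from where it was at the start of the episode above 0.02 m or angle between dropper's own z axis and vertical above 0.3 rad).
It fails at once if the specimen jar is shifted, tipped or lifted (distance of specimen from where it was at the start of the episode above 0.02 m or angle between specimen's own z axis and vertical above 0.3 rad).
It fails at once if the slide box is shifted, tipped or lifted (distance of slidebox from where it was at the start of the episode above 0.02 m or angle between slidebox's own z axis and vertical above 0.3 rad).
It fails at once if a cover or the duct is forced, with more than 50 N (contact force between the fingers and unit_1 above 50 N or contact force between the fingers and unit_2 above 50 N or contact force between the fingers and unit_3 above 50 N or contact force between the fingers and unit_4 above 50 N).
It also fails if it takes over 64 s, if anything falls off the work surface, if the arm or the gripper's body presses on something with over 40 N, if the wrist force passes 120 N, or if a joint passes its speed limit or range.

## Working session

There is one attempt and no reset: what is moved stays moved. The work goes in short steps, Python scripts to look and compute and a shell command to move; the robot and the scene stay as the last step left them, time stands still between calls to the robot, and variables do not carry over. Pictures are saved under pics/ and viewed, at most 10 in all, crops included, and the job is handed in when it is done.

```bash
mkdir -p pics; python3 - <<'E'
from plant import bot
import cv2
for n in("top","side"):
    d=bot.grab_frame(n); cv2.imwrite(f"pics/{n}0.png",d["frame"]); print(n,[ (k,d[k]) for k in d if k!="frame"])
s=bot.state();print(s["time"],s["tcp_pos"],s["tcp_rot"],s["contact_force"])
E
```

```text
top [('vfov', 43.22686757897851), ('cx', 313.8901423345528), ('cy', 247.4879192968106), ('distortion', array([0.04554789, 0.        , 0.        , 0.        , 0.        ])), ('rvec', array([ 2.15018003, -2.17807682,  0.08217428])), ('tvec', array([0.05045446, 0.54207352, 1.15807781]))]
side [('vfov', 55.19196555432394), ('cx', 314.2641522832887), ('cy', 239.49848853244566), ('distortion', array([-0.0114813,  0.       ,  0.       ,  0.       ,  0.       ])), ('rvec', array([ 2.11086276, -0.93379792,  0.44629218])), ('tvec', array([-0.34514094,  0.30895451,  0.53966156]))]
0.1 [0.25798248 0.51332128 0.20471926] [-7.24954407e-01 -3.05622659e+00  2.32171433e-03] [-0.04936219  0.44337446  0.22729771]
```

View pics/top0.png

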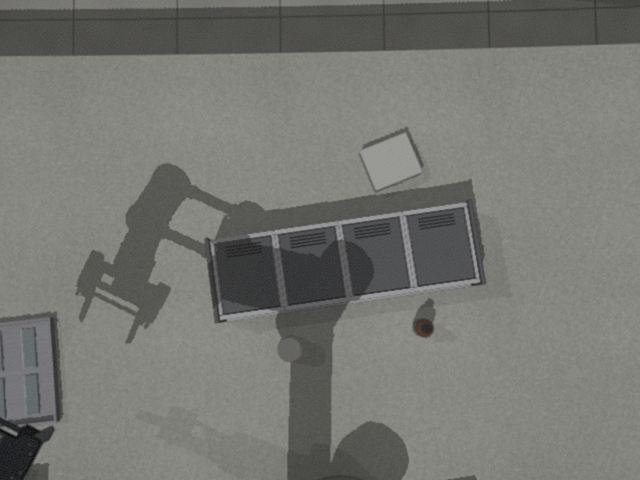

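View pics/side0.png

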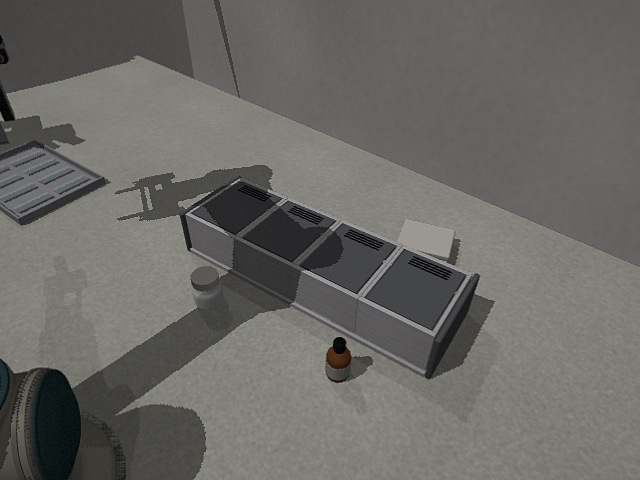

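The top view shows the duct's four covers, with ribs near (243,250), (308,239), (373,230) and (436,219). The bottle is at (424,327), the jar at (289,349) and the slide box at (391,161). In the side view the ribs are near (253,192), (305,214), (363,238) and (430,267).

```bash
cat > h.py <<'E'
import numpy as np,cv2
from plant import bot
from scipy.spatial.transform import Rotation as R
def K(d):
    f=240/np.tan(np.radians(d["vfov"])/2); return np.array([[f,0,d["cx"]],[0,f,d["cy"]],[0,0,1]])
def ray(d,uv,z):
    p=cv2.undistortPoints(np.array(uv,float).reshape(-1,1,2),K(d),d["distortion"]).reshape(-1,2)
    M=cv2.Rodrigues(d["rvec"])[0]; c=-M.T@d["tvec"]; r=np.c_[p,np.ones(len(p))]@M
    return c+r*((z-c[2])/r[:,2])[:,None]
def proj(d,P): return cv2.projectPoints(np.array(P,float).reshape(-1,1,3),d["rvec"],d["tvec"],K(d),d["distortion"])[0].reshape(-1,2)
def shift(goal):
    "goal xyz -> tool-axis shift in full-scale units (20 mm)"
    s=bot.state(); return R.from_rotvec(s["tcp_rot"]).inv().apply(np.array(goal)-s["tcp_pos"])/0.02
E
python3 - <<'E'
from h import *
np.set_printoptions(precision=4,suppress=True)
for n,g in (("top",[(243,250),(308,239),(373,230),(436,219)]),("side",[(253,192),(305,214),(363,238),(430,267)])):
    d=bot.grab_frame(n); gr=cv2.cvtColor(d["frame"],6)
    bh=cv2.morphologyEx(gr,cv2.MORPH_BLACKHAT,np.ones((7,7)))
    c=[]
    for u,v in g:
        w=bh[v-14:v+15,u-22:u+23].astype(float); w[w<6]=0
        m=(w>0).astype(np.uint8); m=cv2.morphologyEx(m,cv2.MORPH_CLOSE,np.ones((5,5)))
        k,l,st,ce=cv2.connectedComponentsWithStats(m); i=1+st[1:,4].argmax(); c.append(ce[i]+[u-22,v-14]); print(st[i])
    P=ray(d,c,.0905); print(n,np.array(c),P)
    print(np.diff(P[:,:2],axis=0), np.degrees(np.arctan2(*(P[0]-P[3])[[0,1]])))
    if n=="top": print("corners",ray(d,[(209,240),(470,203),(483,283),(219,321)],.09)); print(ray(d,[(424,327)],.07),ray(d,[(289,349)],.06),ray(d,[(391,161)],.034))
print(R.from_rotvec(bot.state()["tcp_rot"]).as_matrix())
E
```

```text
[   0    0   45   29 1275]
[   0    0   45   29 1024]
[   0    0   45   29 1153]
[   0    0   45   29 1129]
top [[243.3176 250.2588]
 [307.6562 239.2285]
 [373.9801 231.1544]
 [435.9973 220.659 ]] [[ 0.5332  0.1729  0.0905]
 [ 0.5521  0.0537  0.0905]
 [ 0.5654 -0.0691  0.0905]
 [ 0.5832 -0.1836  0.0905]]
[[ 0.0189 -0.1193]
 [ 0.0133 -0.1228]
 [ 0.0178 -0.1145]] -7.975670722766035
corners [[ 0.5532  0.2367  0.09  ]
 [ 0.6151 -0.247   0.09  ]
 [ 0.4674 -0.2651  0.09  ]
 [ 0.4039  0.2176  0.09  ]]
[[ 0.3881 -0.1591  0.07  ]] [[0.3497 0.0916 0.06  ]] [[ 0.7101 -0.1099  0.034 ]]
[   0    0   45   29 1193]
[   0    0   45   29 1270]
[  0   0  45  29 896]
[  0   0  45  29 888]
side [[253.6085 192.2414]
 [304.7953 213.9961]
 [365.9754 234.8705]
 [433.7241 264.4268]] [[ 0.5362  0.1763  0.0905]
 [ 0.5518  0.0569  0.0905]
 [ 0.579  -0.0602  0.0905]
 [ 0.5927 -0.1841  0.0905]]
[[ 0.0156 -0.1194]
 [ 0.0272 -0.1171]
 [ 0.0137 -0.1239]] -8.907409041243447
[[-0.8935  0.4491 -0.0006]
 [ 0.4491  0.8935 -0.001 ]
 [ 0.0001 -0.0011 -1.    ]]
```

```bash
python3 -m crank '[[0,0,0,0,-1],[0,0,0,0,-1],[0,0,0,0,-1],[0,0,0,0,-1],[0,0,0,0,-1]]' 20; python3 -m crank '[[0,0,0,0,-1],[0,0,0,0,-0.82],[0,0,0,0,0],[0,0,0,0,0]]'
python3 - <<'E'
from h import *
print(shift([.534,.170,.13]),R.from_rotvec(bot.state()["tcp_rot"]).as_matrix()[:,1])
E
```

```text
time: 0.62
tcp_pos: [0.2582, 0.5136, 0.2052]
tcp_rot: [-0.04, -3.141, 0.001]
contact_force: [0.2, 0.3, -0.2]
finger_gap: 0.679
finger_force: 0.0
time: 0.95
tcp_pos: [0.2582, 0.5137, 0.2053]
tcp_rot: [0.2, -3.135, 0.0]
contact_force: [-0.5, -0.6, -0.6]
finger_gap: 0.395
finger_force: 0.0
[-11.49363332 -18.79659505   3.76635364] [-1.27121772e-01  9.91887095e-01 -2.11886936e-04]
```

```bash
python3 -m crank '[[0,-0.6,-0.94,0,0],[0,-0.6,-0.94,0,0],[0,-0.6,-0.94,0,0],[0,-0.6,-0.94,0,0],[0,-0.6,-0.94,0,0]]' >/dev/null; python3 -m crank '[[0,-0.6,-0.94,0,0],[0,-0.6,-0.94,0,0],[0,-0.6,-0.94,0,0],[0,-0.6,-0.94,0,0],[0,-0.6,-0.94,0,0]]' >/dev/null;  python3 -m crank '[[0,-0.6,-0.94,0,0],[0,-0.6,-0.94,0,0],[0,-0.6,-0.94,0,0],[0,-0.6,-0.94,0,0],[0,-0.6,-0.94,0,0]]' >/dev/null; python3 -m crank '[[0,-0.5,-0.94,0.8,0],[0,-0.5,-0.94,0.8,0],[0,-0.5,-0.94,0.8,0],[0,-0.5,-0.94,0.8,0],[0,-0.5,-0.94,0.5,0]]'; python3 -m crank '[[0,0,0,0,0],[0,0,0,0,0]]'
python3 - <<'E'
from h import *
print(shift([.534,.170,.12]))
for n in("side","top"):
    d=bot.grab_frame(n); s=bot.state(); p=proj(d,[s["tcp_pos"]])[0]; print(n,p)
    u,v=(np.clip(p,[80,60],[560,420])).astype(int)
    cv2.imwrite(f"pics/{n}1.png",cv2.resize(d["frame"][v-60:v+60,u-80:u+80],None,fx=5,fy=5,interpolation=2))
E
```

```text
time: 2.62
tcp_pos: [0.5345, 0.1695, 0.1299]
tcp_rot: [0.2, -3.133, 0.0]
contact_force: [0.6, 0.7, -0.4]
finger_gap: 0.006
finger_force: 0.0
time: 2.78
tcp_pos: [0.5348, 0.17, 0.1308]
tcp_rot: [0.198, -3.134, -0.0]
contact_force: [0.2, -0.1, 0.3]
finger_gap: 0.005
finger_force: 0.0
[0.03705288 0.00530093 0.53829619]
side [253.3315628  175.27056522]
top [241.15575976 247.30719635]
```

View pics/side1.png

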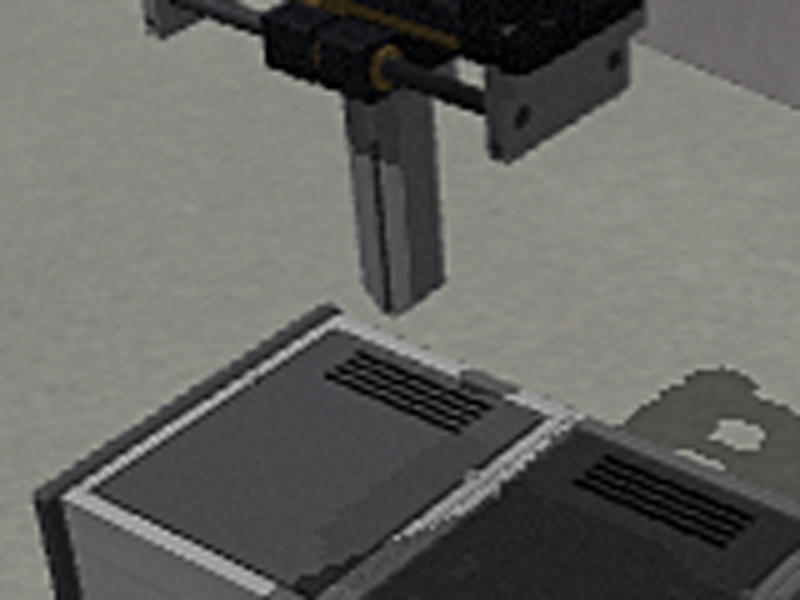

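The side view shows the closed fingertip at crop (400,310), directly above the first cover's ribs at (410,392). Next I press gently in small steps.

```bash
python3 -m crank '[[0,0,0,0.75,0],[0,0,0,0.75,0],[0,0,0,0.1,0],[0,0,0,0,0],[0,0,0,0,0]]';for i in 1; do python3 -m crank '[[0,0,0,0.1,0],[0,0,0,0.1,0],[0,0,0,0.1,0],[0,0,0,0,0]]'|grep -E 'pos|cont'; done; python3 -m crank '[[0,0,0,0.1,0],[0,0,0,0,0]]'|grep -E 'pos|cont'
```

```text
time: 3.3
tcp_pos: [0.535, 0.1714, 0.1005]
tcp_rot: [-0.204, 3.134, 0.001]
contact_force: [-0.3, 0.9, 0.9]
finger_gap: 0.002
finger_force: 0.0
tcp_pos: [0.5347, 0.1706, 0.0934]
contact_force: [-0.8, -0.0, -0.3]
tcp_pos: [0.5347, 0.1705, 0.0912]
contact_force: [-0.3, -0.6, -0.7]
```

```bash
python3 -m crank '[[0,0,0,0.1,0],[0,0,0,0,0]]'|grep -E 'pos|cont'; python3 -m crank '[[0,0,0,0.1,0],[0,0,0,0,0]]'|grep -E 'pos|cont'
```

```text
tcp_pos: [0.5351, 0.1706, 0.0902]
contact_force: [-1.9, -0.7, 5.3]
tcp_pos: [0.5351, 0.1706, 0.0899]
contact_force: [-3.4, -0.4, 13.7]
```

Cover A is latched: it took 13.7 N with no travel. Moving to B.

```bash
python3 -m crank '[[0,0,0,-1,0],[0,0,-1,-0.2,0],[0,0,-1,0,0],[0,0,-1,0,0],[0,0,-1,0,0]]' >/dev/null;python3 -m crank '[[0,0,-1,0,0],[0,0,-1,0,0],[0,0,0,0.5,0],[0,0,0,0.4,0],[0,0,0,0,0]]'; python3 -m crank '[[0,0,0,0.1,0],[0,0,0,0.1,0],[0,0,0,0,0]]'|grep -E 'pos|cont'; python3 -m crank '[[0,0,0,0.1,0],[0,0,0,0,0]]'|grep -E 'pos|cont'
```

```text
time: 4.97
tcp_pos: [0.5485, 0.0522, 0.0912]
tcp_rot: [0.202, -3.131, -0.002]
contact_force: [-0.7, 0.1, 0.1]
finger_gap: 0.002
finger_force: 0.0
tcp_pos: [0.5498, 0.0526, 0.0902]
contact_force: [-3.1, 0.2, 5.0]
tcp_pos: [0.5499, 0.0526, 0.0899]
contact_force: [-5.2, -0.9, 14.0]
```

B is latched too. Moving to C.

```bash
python3 -m crank '[[0,0,0,-1,0],[0,0,-1,-0.2,0],[0,0,-1,0,0],[0,0,-1,0,0],[0,0,-1,0,0]]' >/dev/null;python3 -m crank '[[0,0,-1,0,0],[0,0,-1,0,0],[0,0,0,0.5,0],[0,0,0,0.4,0],[0,0,0,0,0]]'; python3 -m crank '[[0,0,0,0.1,0],[0,0,0,0.1,0],[0,0,0,0,0]]'|grep -E 'pos|cont'; python3 -m crank '[[0,0,0,0.1,0],[0,0,0,0,0]]'|grep -E 'pos|cont'
```

```text
time: 6.22
tcp_pos: [0.5639, -0.0658, 0.0912]
tcp_rot: [0.203, -3.131, -0.004]
contact_force: [-0.7, -0.3, 1.0]
finger_gap: 0.003
finger_force: 0.0
tcp_pos: [0.5653, -0.0659, 0.0902]
contact_force: [-2.5, 1.0, 4.6]
tcp_pos: [0.5654, -0.0659, 0.0899]
contact_force: [-4.9, 1.3, 13.6]
```

C is latched. That leaves D.

```bash
python3 -m crank '[[0,0,0,-1,0],[0,0,-1,-0.2,0],[0,0,-1,0,0],[0,0,-1,0,0],[0,0,-1,0,0]]' >/dev/null;python3 -m crank '[[0,0,-1,0,0],[0,0,-1,0,0],[0,0,0,0.5,0],[0,0,0,0.4,0],[0,0,0,0,0]]'; python3 -m crank '[[0,0,0,0.1,0],[0,0,0,0.1,0],[0,0,0,0,0]]'|grep -E 'pos|cont'; python3 -m crank '[[0,0,0,0.1,0],[0,0,0,0.1,0],[0,0,0,0,0]]'|grep -E 'pos|cont'
```

```text
time: 7.47
tcp_pos: [0.5794, -0.1842, 0.091]
tcp_rot: [0.203, -3.131, -0.005]
contact_force: [-0.6, 0.9, 0.4]
finger_gap: 0.004
finger_force: 0.0
tcp_pos: [0.5811, -0.1851, 0.0894]
contact_force: [-1.0, 0.1, 0.6]
tcp_pos: [0.5815, -0.1857, 0.0856]
contact_force: [0.1, 1.9, 2.1]
```

D rocks: it dropped to 0.0856 at about 2 N. Now I push it further down.

```bash
for i in 1; do python3 -m crank '[[0,0,0,0.15,0],[0,0,0,0.15,0],[0,0,0,0.15,0],[0,0,0,0.15,0],[0,0,0,0,0]]'|grep -E 'pos|cont'; done; python3 -m crank '[[0,0,0,0.15,0],[0,0,0,0.15,0],[0,0,0,0.15,0],[0,0,0,0,0]]'|grep -E 'pos|cont'
```

```text
tcp_pos: [0.5819, -0.187, 0.073]
contact_force: [1.3, -0.0, 1.6]
tcp_pos: [0.581, -0.1864, 0.0635]
contact_force: [0.6, -0.2, 0.9]
```

```bash
python3 - <<'E'
from h import *
d=bot.grab_frame("side"); cv2.imwrite("pics/side2.png",cv2.resize(d["frame"][170:320,320:520],None,fx=4,fy=4,interpolation=2))
E
```

```text
(no output)
```

View pics/side2.png

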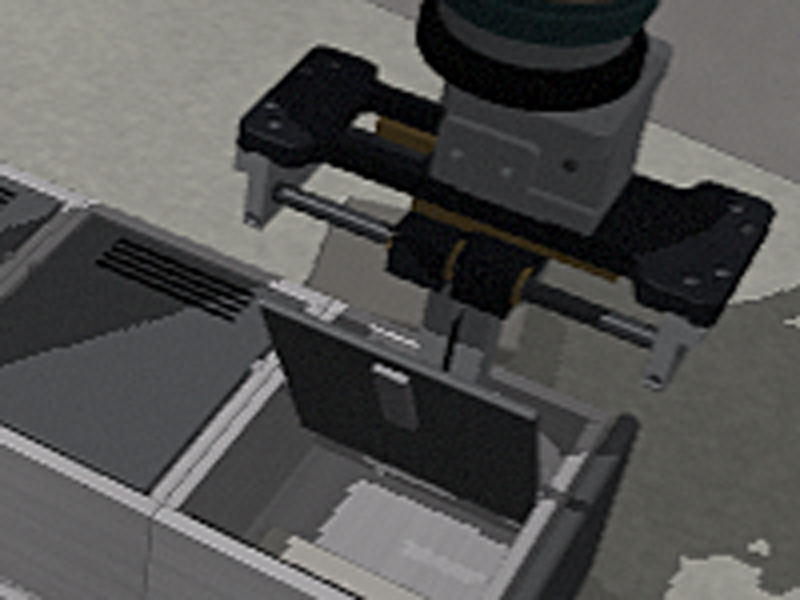

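The cover of D stands at roughly 50°, with its near edge from crop (265,300) to (535,410) and the finger behind it. I'll retract over the top and finish from the near side.

```bash
python3 -m crank '[[0,0,0,-1,0],[0,0,0,-1,0],[0,0,0,-1,0],[0,0,0,-1,0],[0,0,0,-1,0]]'|grep -E 'pos|cont'; python3 -m crank '[[0,0,0,-1,0],[0,0,0,-1,0],[0,0,0,-0.5,0],[0,1,0,0,0],[0,1,0,0,0]]'|grep -E 'pos|cont'; python3 -m crank '[[0,1,0,0,0],[0,1,0,0,0],[0,1,0,0,0],[0,0.5,0,0,0],[0,0,0,0,0]]'|grep -E 'pos|cont'; python3 -m crank '[[0,0,0,1,0],[0,0,0,1,0],[0,0,0,1,0],[0,0,0,0.8,0],[0,0,0,0,0]]'|grep -E 'pos|cont'
python3 - <<'E'
from h import *
d=bot.grab_frame("side"); cv2.imwrite("pics/side3.png",cv2.resize(d["frame"][170:320,320:520],None,fx=4,fy=4,interpolation=2))
E
```

```text
tcp_pos: [0.5801, -0.186, 0.1645]
contact_force: [0.1, 0.4, -0.8]
tcp_pos: [0.5414, -0.1914, 0.2141]
contact_force: [-0.5, 0.1, 0.0]
tcp_pos: [0.4699, -0.2003, 0.214]
contact_force: [0.1, -0.4, 0.1]
tcp_pos: [0.4709, -0.1992, 0.135]
contact_force: [0.1, -0.1, -0.6]
```

View pics/side3.png

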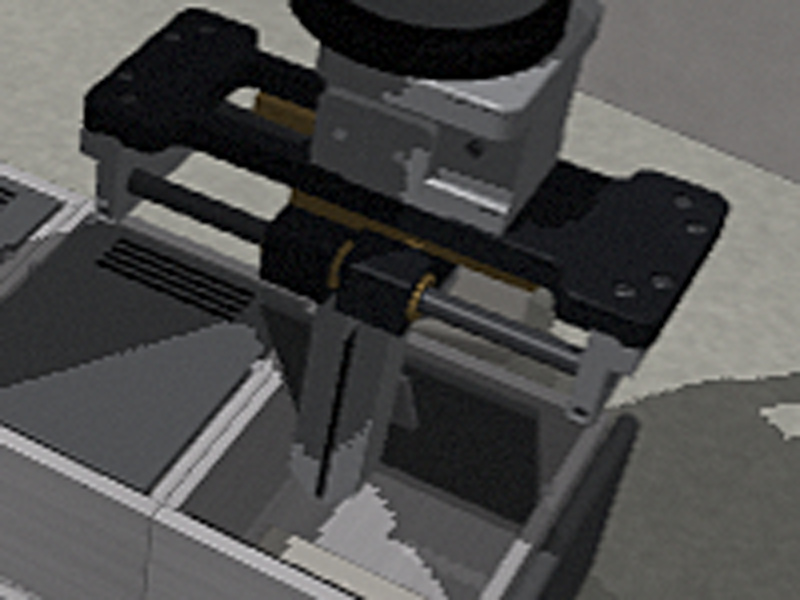

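The finger now hangs on the near side of the standing cover, with its tip at crop (335,495). Now I push away from the robot.

```bash
python3 -m crank '[[0,-0.4,0,0,0],[0,-0.4,0,0,0],[0,-0.4,0,0,0],[0,-0.4,0,0,0],[0,-0.4,0,0,0]]'|grep -E 'pos|cont'; python3 -m crank '[[0,-0.3,0,0,0],[0,-0.3,0,0,0],[0,-0.3,0,0,0],[0,0,0,0,0]]'|grep -E 'pos|cont'
```

```text
tcp_pos: [0.513, -0.1955, 0.1391]
contact_force: [-0.2, 0.0, 1.5]
tcp_pos: [0.5312, -0.193, 0.1384]
contact_force: [-0.5, 0.6, 0.1]
```

```bash
python3 -m crank '[[0,-0.1,0,0,0],[0,-0.1,0,0,0],[0,0,0,0,0]]'|grep -E 'pos|cont'; python3 -m crank '[[0,-0.1,0,0,0],[0,0,0,0,0]]'|grep -E 'pos|cont';  python3 -m crank '[[0,-0.1,0,0,0],[0,0,0,0,0]]'|grep -E 'pos|cont'
python3 - <<'E'
from h import *
d=bot.grab_frame("side"); cv2.imwrite("pics/side4.png",cv2.resize(d["frame"][170:320,320:520],None,fx=4,fy=4,interpolation=2))
E
```

```text
tcp_pos: [0.5338, -0.1925, 0.1384]
contact_force: [-1.3, 0.6, 0.5]
tcp_pos: [0.5358, -0.1923, 0.1385]
contact_force: [0.3, 0.3, -1.0]
tcp_pos: [0.5379, -0.1921, 0.1385]
contact_force: [-0.1, -0.0, 0.3]
```

View pics/side4.png

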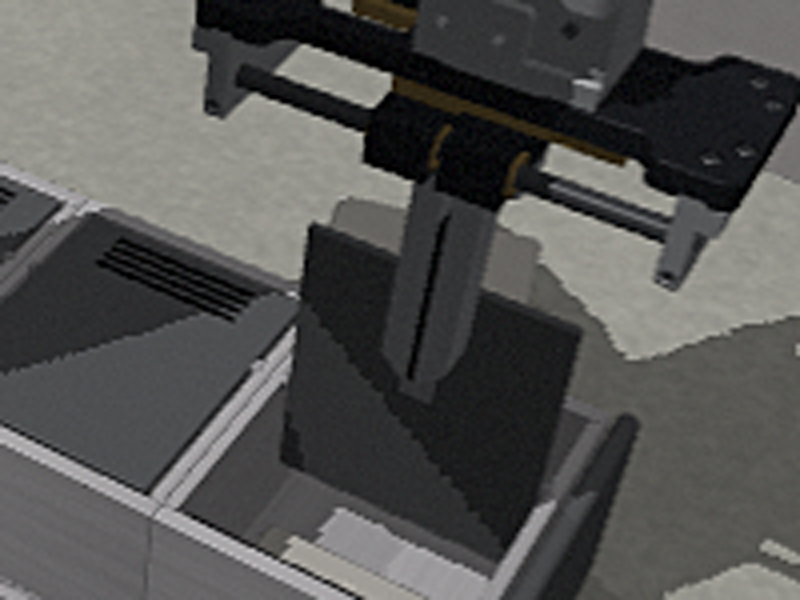

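The cover is nearly upright, with its edge from crop (310,225) to (580,330). I'll keep going until it reaches the stop.

```bash
python3 -m crank '[[0,-0.1,0,0,0],[0,-0.1,0,0,0],[0,0,0,0,0]]'|grep -E 'pos|cont'; python3 -m crank '[[0,-0.1,0,0,0],[0,0,0,0,0]]'|grep -E 'pos|cont';  python3 -m crank '[[0,-0.1,0,0,0],[0,0,0,0,0]]'|grep -E 'pos|cont'
```

```text
tcp_pos: [0.5421, -0.1916, 0.1385]
contact_force: [0.0, 0.2, 0.1]
tcp_pos: [0.544, -0.1913, 0.1384]
contact_force: [-0.4, 0.3, 0.7]
tcp_pos: [0.5453, -0.1911, 0.1384]
contact_force: [-1.0, -0.6, 1.1]
```

```bash
python3 -m crank '[[0,-0.1,0,0,0],[0,0,0,0,0]]'|grep -E 'pos|cont'; python3 -m crank '[[0,-0.05,0,0,0],[0,0,0,0,0]]'|grep -E 'pos|cont'
```

```text
tcp_pos: [0.5454, -0.1911, 0.1384]
contact_force: [-5.4, -1.3, 3.2]
tcp_pos: [0.5455, -0.191, 0.1384]
contact_force: [-7.6, -1.7, 4.5]
```

The cover is against its stop: the force rises with no travel. Backing off and checking.

```bash
python3 -m crank '[[0,0.5,0,0,0],[0,1,0,0,0],[0,1,0,0,0],[0,1,0,-0.5,0],[0,1,0,-1,0]]'|grep -E 'pos|cont'; python3 -m crank '[[0,1,0,-1,0],[0,1,0,-1,0],[0,1,0,-1,0],[0,0,0,0,0],[0,0,0,0,0]]'
python3 - <<'E'
from h import *
d=bot.grab_frame("side"); cv2.imwrite("pics/side5.png",d["frame"])
E
```

```text
tcp_pos: [0.4573, -0.2013, 0.1666]
contact_force: [0.6, 1.1, 0.7]
time: 13.62
tcp_pos: [0.4004, -0.2105, 0.2296]
tcp_rot: [-0.201, 3.131, -0.003]
contact_force: [-0.3, -0.8, 0.0]
finger_gap: 0.003
finger_force: 0.0
```

View pics/side5.png

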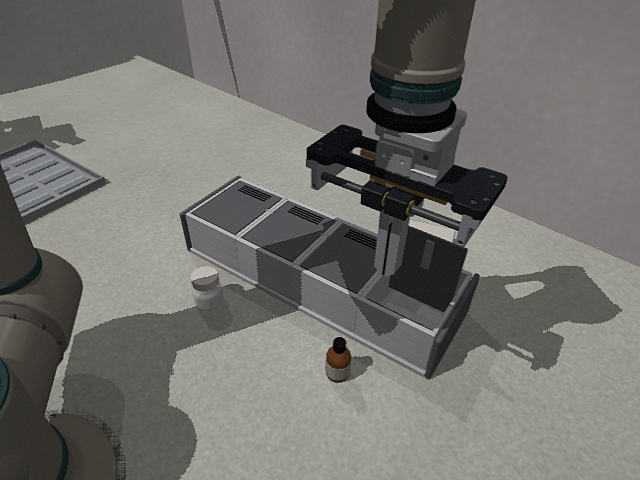

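The cover stands upright near (437,268) with the arm clear of it. The jar at (205,288) and the bottle at (338,360) have not moved.

```bash
python3 -c "
from plant import bot
print(bot.finish_job())"
```

```text
the job is handed in; nothing more can be done
None
```

The unlatched cover was the fourth one, at the robot's right-hand end. It now stands upright against its stop, and I handed the job in at about 14 s with the arm clear; the three latched covers took at most about 14 N, the bottle and jar look unmoved, and the arm never went near the slide box.

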